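# Empty the scoop cup of spacers and stand it on the balance

### The job

Take the steel scoop cup from under the microscope, tip all three round spacers out of it into the open grey tray, then stand the empty cup upright in the middle of the balance's round pan and let go. Do not bump the microscope, and leave everything else on the bench where it is.

Things in the scene. Friction and masses are not known exactly. Their poses are not given: they have to be found in the camera images.
- cup: Open steel scoop cup, about 0.26 kg, on the bench under the microscope, spout (+x) towards -y. Origin: centre of the underside of its floor, z up. Floor x -65 to +65, 66 wide; flat parallel upright sides, outer faces y -33 and +33; upright back at x -65; rim 90 high from x -65 to +65. From x +65 the front wall slopes out 40 degrees from vertical up to the lip. Walls and floor 3 thick.
- hold (a point): A good place to hold the cup, on its mid-plane at x -39, z +68 mm of the cup: grip the flat sides across y (66 mm wide) with the tool leaning back about 45 degrees (its body over the -x side, clear of the microscope head). Axes as the cup's.
- lip (a point): Middle of the cup's pouring lip: x +109.3, z +52.8 mm of the cup; axes as the cup's. The sides' top edges run down to it from the rim at x +65. To pour, turn the cup about its y axis, spout down: the spacers slide out once the front wall slopes well below level (tipped 70 to 100 degrees).
- mid0 (a point): Centre of the first spacer: solid white PTFE cylinder, 38 mm diameter, 38 mm tall, 60 g; z is its axis. It slides easily on the polished cup (friction about 0.25). The three start standing in a row on the cup's floor, 40 mm apart.
- mid1 (a point): Centre of the second spacer, the same.
- mid2 (a point): Centre of the third spacer, the same.
- tray: Open grey tray, fixed: 220 (x) by 170 (y) mm outside, walls 55 mm high and 4 mm thick. Origin: centre of its underside.
- pan (a point): Centre of the top face of the balance's round steel pan: 120 mm diameter, 45 mm above the bench, rigid. The balance under it is a fixed white box 140 by 140 by 34 mm, axes along its sides.
- scope: Microscope, fixed. Origin: on the bench straight below the objective, z up. Head: upright cylinder of 34 mm radius over the origin, underside 165 mm above the bench, eyepieces to 385. Column: 36 diameter, 330 tall, at x +140, y +100, on a foot 110 (x) by 100 (y) by 14 mm centred at x +145, y +100; a 40 mm thick arm at 285 height joins column and head.
- bottle: Bystander: white plastic bottle, 54 mm diameter, 150 mm tall, beside the microscope. Origin: underside centre.
- beaker: Bystander: glass beaker, 66 mm diameter, 85 mm tall. Origin: underside centre.
- jar: Bystander: amber jar, 56 mm diameter, 75 mm tall, by the tray's far end. Origin: underside centre.
- square_cup: Bystander: empty straight-sided steel cup 90 by 64 by 90 mm without a spout. Origin: underside centre.
- wipe_box: Bystander: cardboard box 100 by 110 by 70 mm. Origin: underside centre.
Not all that is in view belongs to the job. Leave any yellow look-alike of the part that bears mid1 alone.

How it is judged:
By the outcome, as a careful person would: the job done as asked, in the order asked, and still so for the second after the job is handed in, with the robot touching nothing.
It also fails if it takes over 67 s, if anything falls off the work surface, if the arm or the gripper's body presses on something with over 40 N, if the wrist force passes 120 N, or if a joint passes its speed limit or range.

### The arm

A 6-joint arm with a two-finger parallel gripper is mounted at the origin on the work surface. World frame = base frame: x ahead of the robot, y to its left, z up, the work surface at z = 0. Lengths are in mm, angles in rad, forces in N, time in s.
With the tool pointing down it reaches from about 350 to 975 mm from the base axis. Payload 7.1 kg.
Tool frame: the origin (TCP) lies midway between the tips of the shut fingers; the grasp point (between the pads) lies 19 mm behind it; z points along the fingers, y is the line along which they close (so a half turn about z gives the same grasp; the last joint's range is limited). The gripper opens to 88 mm and grips with 3 to 60 N. Pads are 20 mm wide; open, the fingers measure 115 mm over their backs; the gripper's body (75 mm by 178 mm) begins 61 mm behind the grasp point.
Start: joints at [1.277, 0.423, 1.63, -0, 1.089, -0.019], TCP at [169.565, 601.542, 222.675] pointing down, gripper open.
Joint ranges: [-3, 3], [-0.9, 2.11], [0.09, 2.58], [-1.31, 4.45], [0.11, 2.69], [-2.54, 2.54]. Speed limits (rad/s): [2.39, 2.39, 3.01, 3.14, 3.14, 3.14].

### API

Orientations are given as a rotation vector (axis times angle).
In Python, from workcell import get_obs, get_image, camera_params, close_job gives the robot as it stands.
- The arm moves only by the shell command python3 -m creep 'ROWS' [OPENING]. ROWS is a JSON object of lists of equal length, an entry for each row: "delta_pos": the shift along the tool's x, y, z in m, a list of three; "twist": the turn, a rotation vector about the tool's x, y, z in degrees, a list of three. A call has 1 to 20 rows; each row shifts and turns the commanded pose from where the row before left it, along the tool's axes as they then stand; what a row does not reach is not made up. A row lasts 1/12 s, in which the tool goes at most 41.7 mm and 7.16 degrees, less where a joint would pass 70% of its speed; a pose out of reach is approached as far as the arm can. A call with a gripper value outside its range is refused whole. OPENING is the opening, from 0 (shut) to 1 (fully open), set as the call begins (- or left out, the last holds). The fingers move at their own pace and stop on an object; the grip force is fixed at half the most. Time passes only in rows, so rows that do not move let the fingers close. It gives the time, the measured TCP pose, the force, the opening and the grip force at its end, in the units of the state.
- get_obs(): the state, without advancing time (a new reading comes with each control period).
- get_image(name): name is "scene" or "top" or "wrist"; returns (picture, depth): 384x512x3 uint8, red, green, blue; 384x512 float32, mm along the optical axis (not along the pixel's ray), 0 where there is no reading.
- camera_params(name): a dict with "camera_matrix" (3x3 intrinsics, pixels), "extrinsics" (4x4, takes a point from camera to world coordinates). Camera axes: x right, y down, z forward; pixel columns grow to the right and rows downward; lengths in mm; the calibration is good to about 2 mm. The wrist camera is an equidistant fisheye: a pixel r from the principal point sees the ray r / f radians off the axis. A picture is of the moment at which its call begins: read the wrist's pose just before it. camera_params takes no time and is no camera call; for the wrist camera it gives the pose at the moment of the call.
- close_job(): hands the job in; it is judged then, once.
The state is a dict: "t": time; "qpos": joint angles; "qvel": joint speeds; "joint_torque": joint torques, N m; "ee_pos": TCP position; "orientation": TCP orientation; "ft_force": force on the tool from outside, world axes, zero at the start; "moment": the same for the moment, N m; "width": finger opening in mm; "grasp_force": force on a finger pad.
Only numpy, scipy, OpenCV 4.12 (cv2) and the standard library are available. Lean on these libraries where they do the work, as an engineer would, in place of code of your own. Each camera call takes 0.05 s, during which the arm holds its last target. There are 200 camera calls.

## Working session

There is one attempt and no reset: what is moved stays moved. The work goes in short steps, Python scripts to look and compute and a shell command to move; the robot and the scene stay as the last step left them, time stands still between calls to the robot, and variables do not carry over. Pictures are saved under pics/ and viewed, at most 12 in all, crops included, and the job is handed in when it is done.

```bash
mkdir -p pics; ls; python3 - <<'E'
from workcell import *
import cv2,numpy as np
print(get_obs())
for n in("top","scene"):
    im,d=get_image(n); np.savez(f"pics/{n}.npz",im=im,d=d)
    cv2.imwrite(f"pics/{n}0.png",im[:,:,::-1]); p=camera_params(n); print(n,p)
E
```

```text
pics
{'t': 0.0, 'qpos': array([ 1.27700201e+00,  4.23817978e-01,  1.63070075e+00, -2.72443498e-05,
        1.08858264e+00, -1.89946212e-02]), 'qvel': array([ 2.55366720e-04,  1.62218507e-03, -7.73979603e-05, -1.24325777e-03,
       -1.77861173e-03,  3.70184736e-04]), 'joint_torque': array([ 2.32723563e-03, -5.44649756e+01, -2.73669899e+01,  6.44992408e-02,
        2.29331141e-02, -1.07531353e-04]), 'ee_pos': array([169.41369997, 601.02064592, 221.91174278]), 'orientation': array([-4.30248719e-01, -3.11177734e+00,  2.34671414e-03]), 'ft_force': array([ 0.11568608, -0.02363413, -0.37036142]), 'moment': array([-0.05871583, -0.01813892, -0.00783866]), 'grasp_force': 0.0, 'width': 87.55903185596186}
top {'camera_matrix': array([[481.51396729,   0.        , 255.78838683],
       [  0.        , 481.51396729, 195.50834044],
       [  0.        ,   0.        ,   1.        ]]), 'extrinsics': array([[-6.67184168e-03, -9.93032379e-01,  1.17652794e-01,
         3.64487880e+02],
       [-9.99765072e-01,  4.19769319e-03, -2.12645100e-02,
         1.53794312e+01],
       [ 2.06224766e-02, -1.17767028e-01, -9.92827095e-01,
         1.86723961e+03],
       [ 0.00000000e+00,  0.00000000e+00,  0.00000000e+00,
         1.00000000e+00]])}
scene {'camera_matrix': array([[360.04176766,   0.        , 256.94338396],
       [  0.        , 360.04176766, 195.88418416],
       [  0.        ,   0.        ,   1.        ]]), 'extrinsics': array([[ 9.83272197e-01,  1.29352353e-01, -1.28233210e-01,
         7.38519333e+02],
       [ 1.81607925e-01, -7.50129603e-01,  6.35864876e-01,
        -7.56838328e+02],
       [-1.39409093e-02, -6.48516420e-01, -7.61072995e-01,
         9.82380959e+02],
       [ 0.00000000e+00,  0.00000000e+00,  0.00000000e+00,
         1.00000000e+00]])}
```

View pics/top0.png

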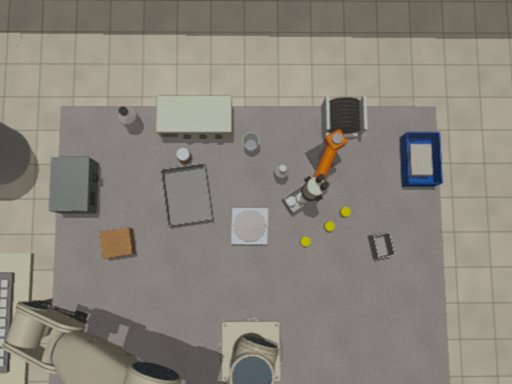

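View pics/scene0.png

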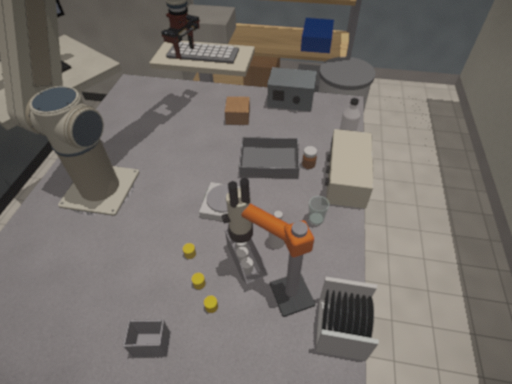

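The top view shows the tray at (188,195), the pan at (249,226), the cup at about (297,199) with its back toward the left (+y) and the microscope head at (316,187). I'll zoom in and get depth-based heights.

```bash
cat > h.py <<'E'
import numpy as np,cv2
from workcell import *
def proj(n,P):
    p=camera_params(n);K=p["camera_matrix"];E=np.linalg.inv(p["extrinsics"])
    c=np.atleast_2d(P)@E[:3,:3].T+E[:3,3]; c=c@K.T
    return c[:,:2]/c[:,2:]
def ray(n,uv,z):
    p=camera_params(n);K=p["camera_matrix"];E=p["extrinsics"]
    uv=np.atleast_2d(uv);d=np.c_[uv,np.ones(len(uv))]@np.linalg.inv(K).T@E[:3,:3].T
    o=E[:3,3];return o+d*((z-o[2])/d[:,2:])
def cloud(n,d):
    p=camera_params(n);K=p["camera_matrix"];E=p["extrinsics"]
    v,u=np.mgrid[:384,:512]
    q=np.stack([(u-K[0,2])/K[0,0],(v-K[1,2])/K[1,1],np.ones_like(u,float)],-1)*d[...,None]
    return q@E[:3,:3].T+E[:3,3]
E
python3 - <<'E'
from h import *
a=np.load("pics/top.npz");b=np.load("pics/scene.npz")
A=cv2.resize(a["im"][130:230,260:360],None,fx=5,fy=5,interpolation=2)
B=cv2.resize(b["im"][180:310,200:325],None,fx=4,fy=4,interpolation=2)
h=520;A=cv2.resize(A,(400,400));B=cv2.resize(B,(400,416))
C=np.zeros((416,800,3),np.uint8);C[:400,:400]=A;C[:,400:]=B
cv2.imwrite("pics/crop1.png",C[:,:,::-1])
P=cloud("top",a["d"])
# tray & pan & scope & obstacles
for nm,(u0,u1,v0,v1),(z0,z1) in [("tray rim",(158,218,160,230),(40,65)),("pan",(228,272,205,248),(40,52)),("box",(228,272,205,248),(25,40)),("head",(295,335,165,210),(300,420)),("cuprim",(280,320,180,216),(80,100)),("cup all",(275,320,180,220),(15,110)),("column",(320,350,125,150),(250,400)),("bottle",(270,292,160,184),(60,180)),("beaker",(240,262,128,155),(50,100)),("jar",(174,194,146,166),(50,100)),("foot",(305,345,140,180),(8,30))]:
    p=P[v0:v1,u0:u1].reshape(-1,3);p=p[(p[:,2]>z0)&(p[:,2]<z1)]
    if len(p)<5: print(nm,len(p));continue
    r=cv2.minAreaRect(p[:,:2].astype(np.float32)); print(nm,len(p),np.round(p.mean(0)),np.round(p.min(0)),np.round(p.max(0)),[np.round(x,1) for x in r])
E
```

```text
tray rim 307 [595. 248.  53.] [469. 142.  40.] [719. 340.  65.] [array([598.9, 243.5]), array([244.6, 170.8]), np.float64(8.0)]
pan 685 [467.   2.  45.] [400. -66.  40.] [533.  71.  52.] [array([466.7,   2.7]), array([136.5, 132.9]), np.float64(89.8)]
box 597 [464.   3.  34.] [396. -67.  25.] [538.  71.  40.] [array([467.5,   2.7]), array([137.9, 141.3]), np.float64(89.6)]
head 414 [ 590. -218.  333.] [ 549. -258.  300.] [ 651. -183.  393.] [array([ 603. , -218.3]), array([ 59.9, 109.1]), np.float64(78.0)]
cuprim 57 [ 559. -163.   90.] [ 513. -217.   81.] [ 620. -124.   97.] [array([ 566.9, -179.5]), array([65.4, 97.2]), np.float64(33.3)]
cup all 266 [ 563. -165.   52.] [ 513. -234.   15.] [ 644. -115.   97.] [array([ 590.9, -163.2]), array([136.3,  96. ]), np.float64(24.7)]
column 344 [ 731. -279.  314.] [ 702. -319.  263.] [ 772. -247.  340.] [array([ 731.7, -278.8]), array([56. , 74.2]), np.float64(32.5)]
bottle 172 [ 663. -115.  111.] [ 643. -140.   65.] [693. -91. 159.] [array([ 668.2, -115.7]), array([49.1, 50.3]), np.float64(89.9)]
beaker 117 [792.  -3.  74.] [755. -33.  50.] [818.  28.  95.] [array([786.9,  -2.4]), array([60.7, 63. ]), np.float64(89.8)]
jar 151 [733. 252.  72.] [695. 215.  51.] [759. 278.  86.] [array([724.4, 249.3]), array([74.3, 47.5]), np.float64(20.7)]
foot 302 [ 737. -275.   14.] [ 649. -373.    8.] [ 794. -218.   28.] [array([ 721.9, -295. ]), array([154.5, 144.7]), np.float64(88.7)]
```

View pics/crop1.png

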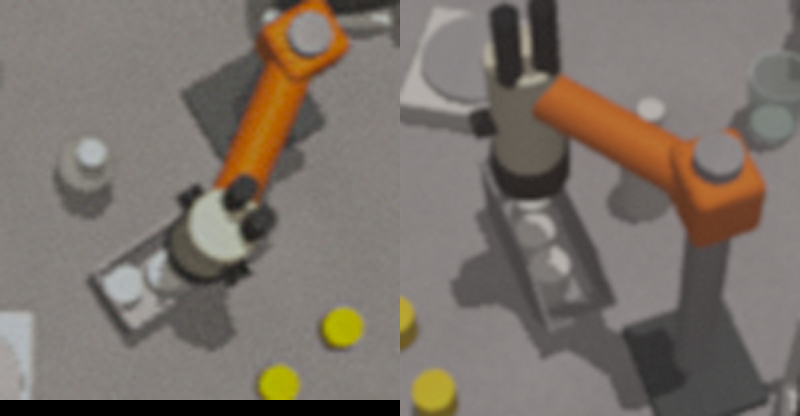

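The crops show the cup's back corners at top-view pixels (282.5,199.5) and (293.2,215.5), and its lip corners in the scene view at about (247.5,282) and (267,274). Next I cast the rays and compute the cup pose.

```bash
python3 - <<'E'
from h import *
np.set_printoptions(precision=1,suppress=True)
bc=ray("top",[(282.5,199.5),(293.2,215.5)],90);print("back corners",bc, np.linalg.norm(bc[0]-bc[1]))
lc=ray("scene",[(247.5,282),(267,274.5)],53);print("lip corners",lc,np.linalg.norm(lc[0]-lc[1]))
v=lc.mean(0)-bc.mean(0);print("len (174.3)",np.linalg.norm(v[:2]),"yaw",np.degrees(np.arctan2(v[1],v[0])))
a=np.load("pics/top.npz");b=np.load("pics/scene.npz")
P=cloud("top",a["d"]);Q=cloud("scene",b["d"])
for nm,C,(u0,u1,v0,v1) in(("top",P,(275,312,185,222)),("scene",Q,(220,275,225,290))):
    p=C[v0:v1,u0:u1].reshape(-1,3);im=(a if nm=="top" else b)["im"][v0:v1,u0:u1].reshape(-1,3)
    # white spacers
    m=(im.min(1)>175)&(p[:,2]>25)&(p[:,2]<60); print(nm,m.sum(),p[m].mean(0))
    r=(p[:,2]>80)&(p[:,2]<98)
    u=np.array([np.cos(np.arctan2(v[1],v[0])),np.sin(np.arctan2(v[1],v[0]))])
    w=(p[r][:,:2]-bc.mean(0)[:2]);x=w@u;y=w@np.array([-u[1],u[0]])
    print("along",np.percentile(x,[0,5,50,95,100]),"across",np.percentile(y,[0,5,25,50,75,95,100]))
o=get_obs();print(camera_params("wrist"))
# tray: rim contour from dark/gray? rotated rect over z>25 points
p=P[155:235,155:222].reshape(-1,3);p=p[(p[:,2]>25)&(p[:,2]<62)&(p[:,0]<702)]
r=cv2.minAreaRect(p[:,:2].astype(np.float32));print(r)
# head circle ext at z~300..350, col0 top
yel=(a["im"][...,0]>150)&(a["im"][...,2]<60);print(P[yel].mean(0))
n,l,s,c=cv2.connectedComponentsWithStats(yel.astype(np.uint8));print(c[1:],[P[l==i].mean(0) for i in range(1,n)])
E
```

```text
back corners [[ 559.7 -121.9   90. ]
 [ 499.9 -160.8   90. ]] 71.35768550119306
lip corners [[ 613.6 -298.5   53. ]
 [ 663.9 -265.8   53. ]] 59.956538760675016
len (174.3) 177.97135840571326 yaw -52.263441475743434
top 39 [ 563.4 -159.7   41.9]
along [ 2.2  3.9 24.9 81.6 94. ] across [-27.9 -26.5 -22.6  12.1  36.4  40.   41.6]
scene 0 [nan nan nan]
along [  1.3   6.4  90.  141.6 146.9] across [-32.7 -31.5 -28.2 -23.6  32.3  35.9  37.7]
{'camera_matrix': array([[297.3,   0. , 257.9],
       [  0. , 297.3, 193.5],
       [  0. ,   0. ,   1. ]]), 'extrinsics': array([[  0.3,   0.9,   0.3,  98.6],
       [  1. ,  -0.3,  -0.1, 621.9],
       [ -0. ,   0.3,  -1. , 383.6],
       [  0. ,   0. ,   0. ,   1. ]])}
((586.782470703125, 241.74740600585938), (220.0703887939453, 170.8201141357422), 7.993361949920654)
[ 611.3 -270.   220. ]
[[328.7 154.5]
 [345.1 211.2]
 [329.3 225.9]
 [305.  240.9]] [array([ 684.4, -259.7,  309.5]), array([ 519.5, -365.7,   36.5]), array([ 463.5, -303. ,   38.1]), array([ 407. , -209.4,   37.7])]<stdin>:11: RuntimeWarning: Mean of empty slice.
  ret = um.true_divide(
```

```bash
cat > log.py <<'E'
import json;from workcell import *
o=get_obs();open("log.txt","a").write(json.dumps({k:np.tolist() if hasattr(np:=o[k],"tolist") else np for k in o})+"\n")
E
python3 log.py
R=x; python3 -m creep '{"delta_pos":[[-0.0214,-0.0262,-0.004],[-0.0214,-0.0262,-0.004],[-0.0214,-0.0262,-0.004],[-0.0214,-0.0262,-0.004],[-0.0214,-0.0262,-0.004],[-0.0214,-0.0262,-0.004],[-0.0214,-0.0262,-0.004],[-0.0214,-0.0262,-0.004],[-0.0214,-0.0262,-0.004],[-0.0214,-0.0262,-0.004]],"twist":[[0,0,0],[0,0,0],[0,0,0],[0,0,0],[0,0,0],[0,0,0],[0,0,0],[0,0,0],[0,0,0],[0,0,0]]}' 1; python3 log.py
python3 -m creep '{"delta_pos":[[-0.0214,-0.0262,-0.004],[-0.0214,-0.0262,-0.004],[-0.0214,-0.0262,-0.004],[-0.0214,-0.0262,-0.004],[-0.0214,-0.0262,-0.004],[-0.0214,-0.0262,-0.004],[-0.0214,-0.0262,-0.004],[-0.0214,-0.0262,-0.004],[-0.0214,-0.0262,-0.004],[-0.0214,-0.0262,-0.004]],"twist":[[0,0,0],[0,0,0],[0,0,0],[0,0,0],[0,0,0],[0,0,0],[0,0,0],[0,0,0],[0,0,0],[0,0,0]]}'; python3 log.py; cut -c1-200 log.txt
```

```text
t: 0.93
ee_pos: [304.5, 289.6, 262.7]
orientation: [-0.43, -3.112, 0.0]
ft_force: [0.6, -0.3, -0.6]
width: 87.8
grasp_force: 0.0
t: 1.77
ee_pos: [439.4, -20.7, 302.8]
orientation: [-0.431, -3.112, -0.0]
ft_force: [0.7, 0.9, 0.6]
width: 87.9
grasp_force: 0.0
{"t": 0.1, "qpos": [1.2769845471513857, 0.4237657302295117, 1.6305856175410842, -6.423253970188498e-06, 1.0886125496427201, -0.01901428748636877], "qvel": [-0.0004634088586850245, -5.4274968300583584e
{"t": 0.9333, "qpos": [0.7320771940602088, 0.05886356788438682, 2.016292921780466, -6.633909212209403e-05, 1.0667192057502022, -0.5642788491850466], "qvel": [-0.8949445615288689, -0.31845141227637014,
{"t": 1.7667, "qpos": [-0.07415434951086233, 0.04402332155763814, 1.9323174379518153, 7.149390779374283e-05, 1.1654053962594684, -1.3699005864831872], "qvel": [-0.8403351788530669, 0.24201569386855007
```

```bash
python3 -m creep '{"delta_pos":[[0,0,0],[0,0,0],[0,0,0],[0,0,0],[0,0,0],[0,0,0],[0,0,0],[0,0,0],[0,0,0],[0,0,0],[0,0,0],[0,0,0],[0,0,0],[0,0,0],[0,0,0],[0,0,0],[0,0,0]],"twist":[[0,0,4.8],[0,0,4.8],[0,0,4.8],[0,0,4.8],[0,0,4.8],[0,0,4.8],[0,0,4.8],[0,0,4.8],[0,-5,0],[0,-5,0],[0,-5,0],[0,-5,0],[0,-5,0],[0,-5,0],[0,-5,0],[0,-5,0],[0,-5,0]]}' ; python3 log.py
python3 - <<'E'
from h import *
import json
from scipy.spatial.transform import Rotation as Ro
from scipy.optimize import least_squares
L=[json.loads(l) for l in open("log.txt")]
for l in L: print(np.round(l["qpos"],3),np.round(l["ee_pos"],1))
C=Ro.from_euler("z",90,degrees=True)
for l in L:
    q=l["qpos"]
    R=Ro.from_euler("ZYZYZ",[q[0],q[1]+q[2],q[3],q[4],q[5]])*C
    print((R.inv()*Ro.from_rotvec(l["orientation"])).magnitude())
print(Ro.from_rotvec(L[-1]["orientation"]).as_matrix())
im,d=get_image("wrist");cv2.imwrite("pics/w0.png",im[:,:,::-1])
E
```

```text
t: 3.18
ee_pos: [439.4, -18.6, 303.3]
orientation: [1.092, 2.136, -0.452]
ft_force: [-0.1, 0.7, -0.1]
width: 88.0
grasp_force: 0.0
[ 1.277  0.424  1.631 -0.     1.089 -0.019] [169.4 601.1 222. ]
[ 0.732  0.059  2.016 -0.     1.067 -0.564] [304.5 289.6 262.7]
[-0.074  0.044  1.932  0.     1.165 -1.37 ] [439.4 -20.7 302.8]
[ 0.44   0.015  2.204 -0.967  1.011  0.394] [439.4 -18.6 303.3]Traceback (most recent call last):
  File "<stdin>", line 10, in <module>
  File "scipy/spatial/transform/_rotation.pyx", line 1413, in scipy.spatial.transform._rotation.Rotation.from_euler
ValueError: Expected axis specification to be a non-empty string of upto 3 characters, got ZYZYZ
```

```bash
cat >> h.py <<'E'
import json
from scipy.spatial.transform import Rotation as Ro
from scipy.optimize import least_squares
def E_(a,t): return Ro.from_euler(a,t)
def fk(q,p):
    e,a1,h,L1,b,L2,d=p
    A=E_("z",q[0]);U=A*E_("y",q[1]);F=A*E_("y",q[1]+q[2])
    W=F*E_("z",q[3])*E_("y",q[4])
    R=W*E_("z",q[5]+np.pi/2)
    return A.apply([a1,e,h])+U.apply([0,0,L1])+F.apply([b,0,L2])+W.apply([0,0,d]),R
E
python3 - <<'E'
from h import *
L=[json.loads(l) for l in open("log.txt")]
for l in L: print((fk(l["qpos"],np.ones(7))[1].inv()*Ro.from_rotvec(l["orientation"])).magnitude())
f=lambda p:np.concatenate([fk(l["qpos"],p)[0]-l["ee_pos"] for l in L]+[(p-[12,0,400,450,0,450,250])*.002])
s=least_squares(f,[12,0,400,450,0,450,250]);print(np.round(s.x,1),np.round(s.fun[:12],1))
o=get_obs();cp=camera_params("wrist");np.savez("pics/w0.npz",**cp)
im,d=get_image("wrist");cv2.imwrite("pics/w0.png",im[:,:,::-1])
E
```

```text
4.584344665185392e-16
1.9425041707098773e-16
2.7919402411555614e-16
8.60534754450331e-16
[ 11.9  -0.  312.4 563.1  77.5 484.9 309.6] [-0. -0.  0.  0.  0. -0.  0. -0.  0.  0.  0. -0.]
```

View pics/w0.png

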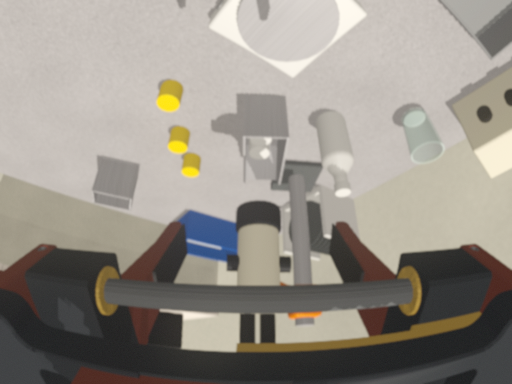

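The wrist view shows the cup's back face: bottom corners at about (238,95) and (287,94), rim corners at about (241,137) and (288,136). The head is at (258,215) and the bottle at (335,150). I'll cast these rays and check the plan with IK.

```bash
cat >> h.py <<'E'
PK=np.array([11.9,0,312.4,563.1,77.5,484.9,309.6])
LO=np.array([-3,-.9,.09,-1.31,.11,-2.54]);HI=np.array([3,2.11,2.58,4.45,2.69,2.54])
def ik(pos,R,q0):
    f=lambda q:np.r_[(fk(q,PK)[0]-pos)/300,(R.inv()*fk(q,PK)[1]).as_rotvec()]
    s=least_squares(f,np.clip(q0,LO+1e-3,HI-1e-3),bounds=(LO,HI));return s.x,abs(s.fun).max()
def fish(cp,uv,z):
    K=cp["camera_matrix"];E=cp["extrinsics"];r=(np.atleast_2d(uv)-K[:2,2])/K[0,0];t=np.linalg.norm(r,axis=1,keepdims=True)
    d=np.c_[r/t*np.sin(t),np.cos(t)]@E[:3,:3].T;o=E[:3,3];return o+d*((z-o[2])/d[:,2:])
def toolR(yaw,pitch): # z_t = pitch deg below horizontal, heading yaw; x_t = back/down side
    a,b=np.radians([yaw,pitch]);u=np.array([np.cos(a),np.sin(a),0]);k=np.array([0,0,1.])
    z=u*np.cos(b)-k*np.sin(b);x=-u*np.sin(b)-k*np.cos(b);return Ro.from_matrix(np.c_[x,np.cross(z,x),z])
def tcp(c,yaw,p=0): # TCP when holding cup with origin c, heading yaw, tipped p
    a=np.radians(yaw);u=np.array([np.cos(a),np.sin(a),0]);k=np.array([0,0,1.]);t=np.radians(p)
    X=u*np.cos(t)-k*np.sin(t);Z=k*np.cos(t)+u*np.sin(t)
    return np.asarray(c)+X*(-25.6)+Z*54.6,toolR(yaw,45+p)
E
python3 - <<'E'
from h import *
np.set_printoptions(precision=2,suppress=True)
cp=np.load("pics/w0.npz")
b=fish(cp,[(238,94),(287,94)],0);t=fish(cp,[(241,137),(288,136)],90);print(b,t)
for p in(b,t):v=p[1]-p[0];print(np.linalg.norm(v),np.degrees(np.arctan2(v[1],v[0]))-90)
o=get_obs();print(Ro.from_rotvec(o["orientation"]).as_matrix(),toolR(-54,45).as_matrix())
q=o["qpos"]
for c,y in [((568,-194,0),-54),((508,-112,25),-54)]:
    q,e=ik(*tcp(c,y),q);print(c,q,e)
for y in range(-60,181,30):  # pour: lip over tray centre
  for qs in (q,np.r_[.4,.3,1.8,1,1,-.5]):
    out=[]
    for p in(0,45,90):
        a=np.radians(y);t=np.radians(p);u=np.array([np.cos(a),np.sin(a),0]);k=np.array([0,0,1])
        lip=np.array([587,242,90]);X=u*np.cos(t)-k*np.sin(t);Z=k*np.cos(t)+u*np.sin(t)
        c=lip-(X*109.3+Z*52.8)*[1,1,0]; c=c+k*(90+ max(0,-( X*109.3+Z*52.8)[2]))-k*lip[2]
        qs,e=ik(*tcp(c,y,p),qs);out.append((np.round(qs,2),round(e,3)))
    print(y,out)
for y in range(-60,181,30):
  for qs in (q,np.r_[.4,.3,1.8,1,1,-.5]):
    qs,e=ik(*tcp((467,2,46),y),qs);print(y,qs,e)
E
```

```text
[[ 507.   -164.22    0.  ]
 [ 570.98 -117.64    0.  ]] [[ 514.64 -161.6    90.  ]
 [ 567.62 -120.36   90.  ]]
79.14548651501386 -53.946847543883244
67.13531722985763 -52.097924129180484
[[-0.41  0.81  0.42]
 [ 0.57  0.59 -0.58]
 [-0.71 -0.   -0.7 ]] [[-0.42  0.81  0.42]
 [ 0.57  0.59 -0.57]
 [-0.71  0.   -0.71]]
(568, -194, 0) [-0.01  0.59  2.04 -1.31  0.6   0.56] 0.13609108100799125
(508, -112, 25) [ 0.21  0.52  2.18 -1.31  0.71  0.78] 0.09737367709198505
-60 [(array([ 0.91,  0.71,  1.57, -0.74,  1.31,  0.76]), np.float64(0.0)), (array([ 0.52,  0.47,  1.65,  0.  ,  1.02, -0.  ]), np.float64(0.0)), (array([ 0.06,  0.63,  1.51,  0.69,  1.46, -0.71]), np.float64(0.0))]
-60 [(array([ 0.91,  0.71,  1.57, -0.74,  1.31,  0.76]), np.float64(0.0)), (array([ 0.52,  0.47,  1.65,  0.  ,  1.02, -0.  ]), np.float64(0.0)), (array([ 0.06,  0.63,  1.51,  0.69,  1.46, -0.71]), np.float64(0.0))]
-30 [(array([ 0.96,  0.52,  1.99, -1.09,  0.92,  0.74]), np.float64(0.0)), (array([ 0.5 ,  0.41,  1.75, -0.  ,  0.98, -0.55]), np.float64(0.0)), (array([ 0.15,  0.75,  1.26,  0.47,  1.76, -0.96]), np.float64(0
[... 3617 characters left out ...]
.3326876650091442
30 [-0.02  0.2   2.37  0.55  0.11 -2.54] 0.3308095301852152
60 [ 0.04  0.26  2.31  0.17  0.19 -2.54] 0.5133239138029217
60 [ 0.04  0.26  2.31  0.17  0.19 -2.54] 0.5133470176854477
90 [ 0.09  0.38  2.31 -0.31  0.11 -2.54] 0.7419830953443789
90 [ 0.09  0.38  2.31 -0.31  0.11 -2.54] 0.7419802454655224
120 [ 0.09  0.51  2.31 -0.88  0.11 -2.54] 0.9481559400543655
120 [-0.36  0.71  1.72  0.47  1.39  2.  ] 2.8012425712375947e-11
150 [-0.19  0.78  1.56  0.23  1.56  1.81] 6.859343454346245e-09
150 [-0.19  0.78  1.56  0.23  1.56  1.81] 1.8179902028236934e-15
180 [-0.01  0.8   1.51 -0.01  1.62  1.56] 4.395185042453561e-13
180 [-0.01  0.8   1.51 -0.01  1.62  1.56] 7.771561172376096e-16
```

```bash
python3 - <<'E'
from h import *
np.set_printoptions(precision=2,suppress=True)
q0=get_obs()["qpos"]
def T(c,yaw,P,p=0): # cup origin c; tool pitch P at level
    a=np.radians(yaw);u=np.array([np.cos(a),np.sin(a),0]);k=np.array([0,0,1.]);t=np.radians(p)
    X=u*np.cos(t)-k*np.sin(t);Z=k*np.cos(t)+u*np.sin(t);R=toolR(yaw,P+p)
    return np.asarray(c)+X*(-39)+Z*68+R.as_matrix()[:,2]*19,R
for P in(50,55,60):
  q=q0
  for c,y in [((540,-155,60),-53),((568,-194,0),-53),((568,-194,25),-53),((532,-146,25),-53),((496,-98,60),-53),((467,2,46),-53),((467,2,46),-75)]:
    q,e=ik(*T(c,y,P),q);print(P,c,y,q,e)
# waypoints for P=55
E
```

```text
50 (540, -155, 60) -53 [ 0.03  0.44  2.16 -1.31  0.56  0.56] 0.04723457940482939
50 (568, -194, 0) -53 [-0.06  0.58  2.06 -1.31  0.51  0.5 ] 0.10063801848593575
50 (568, -194, 25) -53 [-0.06  0.53  2.08 -1.31  0.51  0.49] 0.0810864641944566
50 (532, -146, 25) -53 [ 0.06  0.5   2.15 -1.31  0.57  0.61] 0.07365952741148377
50 (496, -98, 60) -53 [ 0.19  0.41  2.24 -1.31  0.63  0.72] 0.032160311061247525
50 (467, 2, 46) -53 [ 0.47  0.48  2.26 -1.27  0.73  0.95] 1.4064366338217833e-09
50 (467, 2, 46) -75 [ 0.47  0.54  2.08 -0.9   0.93  0.92] 4.0759440859498377e-10
55 (540, -155, 60) -53 [-0.01  0.43  2.17 -1.31  0.49  0.53] 0.0025028309011180315
55 (568, -194, 0) -53 [-0.1   0.57  2.07 -1.31  0.44  0.47] 0.05335144032492285
55 (568, -194, 25) -53 [-0.09  0.53  2.09 -1.31  0.45  0.46] 0.03195863285487858
55 (532, -146, 25) -53 [ 0.01  0.5   2.17 -1.31  0.49  0.57] 0.033974939986759
55 (496, -98, 60) -53 [ 0.14  0.4   2.25 -1.3   0.55  0.67] 1.5246944817803865e-09
55 (467, 2, 46) -53 [ 0.42  0.44  2.25 -1.16  0.65  0.8 ] 3.103586831976202e-12
55 (467, 2, 46) -75 [ 0.43  0.5   2.09 -0.84  0.86  0.82] 9.929199980736788e-11
60 (540, -155, 60) -53 [-0.05  0.42  2.14 -1.07  0.45  0.26] 3.5470264225789797e-09
60 (568, -194, 0) -53 [-0.13  0.57  2.09 -1.31  0.38  0.45] 0.0030115496077407792
60 (568, -194, 25) -53 [-0.13  0.52  2.09 -1.2   0.39  0.32] 3.6757607790871552e-09
60 (532, -146, 25) -53 [-0.03  0.49  2.17 -1.25  0.42  0.48] 2.3215951235518635e-10
60 (496, -98, 60) -53 [ 0.1   0.38  2.23 -1.1   0.5   0.43] 1.486311074216928e-14
60 (467, 2, 46) -53 [ 0.37  0.41  2.24 -1.03  0.6   0.62] 2.5451862839531707e-14
60 (467, 2, 46) -75 [ 0.38  0.47  2.09 -0.76  0.81  0.72] 2.6917253611221288e-12
```

```bash
cat >> h.py <<'E'
def T(c,yaw,P=63,p=0,gx=-38): # TCP for cup origin c, heading, tool pitch at level, tip p
    a=np.radians(yaw);u=np.array([np.cos(a),np.sin(a),0]);k=np.array([0,0,1.]);t=np.radians(p)
    X=u*np.cos(t)-k*np.sin(t);Z=k*np.cos(t)+u*np.sin(t);R=toolR(yaw,P+p)
    return np.asarray(c)+X*gx+Z*68+R.as_matrix()[:,2]*19,R
def back(TT,d): return TT[0]-TT[1].as_matrix()[:,2]*d,TT[1]
def plan(tgt,n,start=None):
    o=get_obs();p0,R0=start or (o["ee_pos"],Ro.from_rotvec(o["orientation"]));q=o["qpos"]
    r=(R0.inv()*tgt[1]).as_rotvec();d=R0.inv().apply(tgt[0]-p0)
    S=sum(Ro.from_rotvec(r*i/n).as_matrix() for i in range(n));dp=np.linalg.solve(S,d)
    p,R=p0,R0;mx=0;err=0;qs=[]
    if start is not None:q,_=ik(p,R,q)
    for i in range(n):
        p=p+R.apply(dp);R=R*Ro.from_rotvec(r/n);q2,e=ik(p,R,q);mx=np.maximum(mx,abs(q2-q));q=q2;err=max(e,err)
    print("dp",np.round(dp,5)/1000 if 0 else np.round(dp/1000,5),"tw",np.round(np.degrees(r)/n,3),"n",n,"maxdq",np.round(mx,3),"err",round(err,4),"q",np.round(q,2))
    return p,R
E
python3 - <<'E'
from h import *
t=back(T((568,-194,0),-53.5),110);print(t[0]);plan(t,8)
E
```

```text
[ 520.82273973 -130.24359191  149.0815937 ]
dp [-0.00226  0.00017  0.02577] tw [-0.051  2.305 -0.055] n 8 maxdq [0.081 0.05  0.023 0.047 0.08  0.072] err 0.0 q [-0.07  0.33  2.11 -0.78  0.52 -0.05]
```

```bash
python3 -m creep '{"delta_pos":[[-0.0023,0.0002,0.0258],[-0.0023,0.0002,0.0258],[-0.0023,0.0002,0.0258],[-0.0023,0.0002,0.0258],[-0.0023,0.0002,0.0258],[-0.0023,0.0002,0.0258],[-0.0023,0.0002,0.0258],[-0.0023,0.0002,0.0258],[0,0,0]],"twist":[[0,2.3,0],[0,2.3,0],[0,2.3,0],[0,2.3,0],[0,2.3,0],[0,2.3,0],[0,2.3,0],[0,2.3,0],[0,0,0]]}' ; python3 - <<'E'
from h import *
o=get_obs();cp=camera_params("wrist");np.savez("pics/w1.npz",**cp)
im,d=get_image("wrist");cv2.imwrite("pics/w1full.png",im[:,:,::-1]);np.savez("pics/w1im.npz",im=im,d=d)
cv2.imwrite("pics/w1.png",cv2.resize(im[:250,130:390],None,fx=3,fy=2.4,interpolation=2)[:,:,::-1])
E
```

```text
t: 3.98
ee_pos: [522.2, -132.4, 147.0]
orientation: [1.24, 2.418, -0.292]
ft_force: [0.2, 0.3, -0.1]
width: 87.5
grasp_force: 0.0
```

View pics/w1.png

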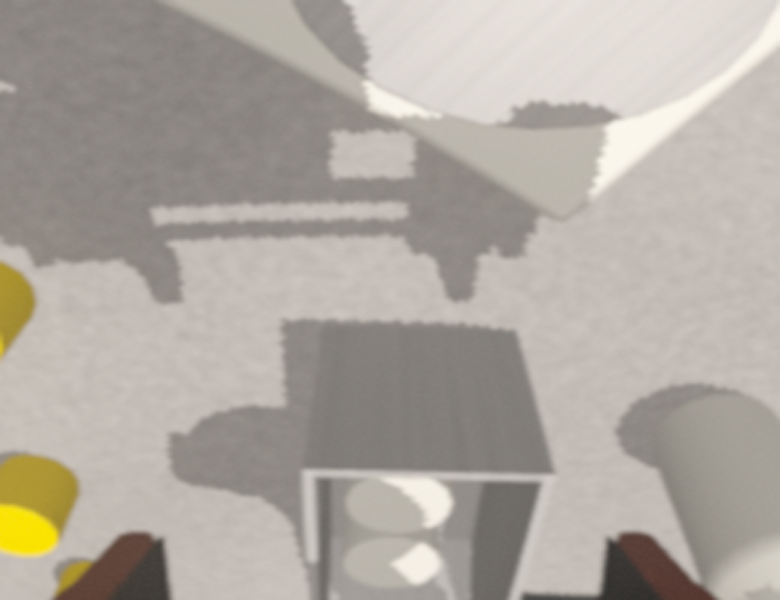

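The close view shows the cup's back rim corners at wrist pixels (230.7,195.4) and (314.3,197.5), its bottom corners at about (236.7,134.2) and (301.7,137.5), and the spacers in a row inside.

```bash
python3 - <<'E'
from h import *
np.set_printoptions(precision=2,suppress=True)
cp=np.load("pics/w1.npz")
t=fish(cp,[(230.7,195.4),(314.3,197.5)],90);b=fish(cp,[(236.7,134.2),(301.7,137.5)],0)
for p in(b,t):
    v=p[1]-p[0];y=np.degrees(np.arctan2(v[1],v[0]))-90;m=p.mean(0);a=np.radians(-53.5)
    print(p.ravel(),np.linalg.norm(v),y,"origin",m[:2]+65*np.array([np.cos(a),np.sin(a)]))
# head: dark/tan cylinder in first wrist view & top depth
a=np.load("pics/top.npz");P=cloud("top",a["d"]);p=P[165:212,295:336].reshape(-1,3)
for z0,z1 in((170,230),(230,290),(290,340)):
    s=p[(p[:,2]>z0)&(p[:,2]<z1)];print(z0,len(s),s.min(0) if len(s) else 0,s.max(0) if len(s) else 0)
b=np.load("pics/scene.npz");Q=cloud("scene",b["d"])[180:245,225:258].reshape(-1,3)
for z0,z1 in((165,200),(200,240),(240,280),(280,320)):
    s=Q[(Q[:,2]>z0)&(Q[:,2]<z1)]
    r=least_squares(lambda c:np.linalg.norm(s[:,:2]-c,axis=1)-34,[600,-215],loss="soft_l1") if len(s)>5 else None
    print(z0,len(s),r and r.x, r and np.median(abs(r.fun)))
E
```

```text
[ 513.8  -156.55    0.    569.44 -120.91    0.  ] 66.07855220183765 -57.351398107091896 origin [ 580.28 -190.98]
[ 514.85 -157.27   90.    569.11 -121.     90.  ] 65.25851319146628 -56.23670599468641 origin [ 580.64 -191.38]
170 79 [ 545.97 -228.83  170.78] [ 604.87 -178.96  229.41]
230 126 [ 535.39 -267.33  232.63] [ 653.05 -182.79  289.9 ]
290 356 [ 549.45 -265.55  290.53] [ 651.72 -183.2   339.84]
165 201 [ 579.6  -211.86] 0.5496994394937005
200 215 [ 578.68 -207.68] 0.8916756088214015
240 204 [ 578.77 -208.07] 0.9213242699297126
280 460 [ 593.56 -211.99] 6.450036344987382
```

```bash
python3 - <<'E'
from h import *
np.set_printoptions(precision=2,suppress=True)
c=np.array([577.8,-193.1,0]);u=np.array([.553,-.833,0]);k=np.array([0,0,1])
q0=get_obs()["qpos"]
for P in(55,58,60):
    for d in(c,c+10*k,c-40*u+25*k,c-120*u+60*k):
        print(P,*ik(*T(d,-56.4,P,gx=-39),q0))
P=60
a=plan(back(T(c,-56.4,P,gx=-39),110),4)
b=plan(T(c,-56.4,P,gx=-39),10,a);print(b[0])
E
```

```text
55 [-0.07  0.59  2.05 -1.31  0.48  0.54] 0.031315200570528834
55 [-0.07  0.58  2.06 -1.31  0.48  0.53] 0.023554879686491465
55 [-0.    0.53  2.12 -1.31  0.51  0.6 ] 0.012398042259261905
55 [ 0.16  0.42  2.2  -1.2   0.6   0.63] 3.8866132534565173e-13
58 [-0.09  0.59  2.06 -1.31  0.44  0.52] 0.003925567069724637
58 [-0.09  0.57  2.06 -1.29  0.44  0.5 ] 1.1900165575173813e-10
58 [-0.02  0.52  2.11 -1.24  0.48  0.52] 1.4035857934246998e-08
58 [ 0.14  0.41  2.19 -1.1   0.57  0.51] 1.7236212457305555e-14
60 [-0.11  0.59  2.05 -1.23  0.42  0.43] 6.024132720439113e-10
60 [-0.11  0.56  2.05 -1.18  0.43  0.38] 1.4074852394685425e-13
60 [-0.04  0.51  2.1  -1.15  0.46  0.41] 7.65387753176583e-13
60 [ 0.12  0.4   2.18 -1.02  0.55  0.42] 5.203623535029085e-09
dp [0. 0. 0.] tw [ 0.23 -0.88  0.46] n 4 maxdq [0.01 0.01 0.   0.04 0.01 0.06] err 0.0 q [-0.01  0.36  2.1  -0.9   0.56  0.15]
dp [ 0.   -0.    0.01] tw [ 0. -0.  0.] n 10 maxdq [0.01 0.02 0.01 0.04 0.02 0.03] err 0.0 q [-0.11  0.59  2.05 -1.23  0.42  0.43]
[ 561.47 -168.53   51.55]
```

```bash
python3 - <<'E'
from h import *
a=plan(back(T((577.8,-193.1,0),-56.4,60,gx=-39),110),4)
E
```

```text
dp [5.70e-04 3.26e-03 8.00e-05] tw [ 0.227 -0.878  0.464] n 4 maxdq [0.015 0.007 0.001 0.038 0.009 0.056] err 0.0 q [-0.01  0.36  2.1  -0.9   0.56  0.15]
```

```bash
python3 -m creep '{"delta_pos":[[0.0006,0.0033,0.0001],[0.0006,0.0033,0.0001],[0.0006,0.0033,0.0001],[0.0006,0.0033,0.0001],[0,0,0.01],[0,0,0.01],[0,0,0.01],[0,0,0]],"twist":[[0.23,-0.88,0.46],[0.23,-0.88,0.46],[0.23,-0.88,0.46],[0.23,-0.88,0.46],[0,0,0],[0,0,0],[0,0,0],[0,0,0]]}' ; python3 - <<'E'
from h import *
t=T((577.8,-193.1,0),-56.4,60,gx=-39);print(t[0]);plan(t,8)
E
```

```text
t: 4.7
ee_pos: [539.3, -133.0, 122.0]
orientation: [1.251, 2.344, -0.336]
ft_force: [0.1, 0.0, 0.5]
width: 87.9
grasp_force: 0.0
[ 561.4749493  -168.5288234    51.54551733]
dp [-0.00011 -0.00017  0.01025] tw [0.019 0.016 0.023] n 8 maxdq [0.01  0.021 0.006 0.033 0.014 0.028] err 0.0 q [-0.11  0.59  2.05 -1.23  0.42  0.43]
```

Descend and close.

```bash
python3 -m creep '{"delta_pos":[[-0.0001,-0.0002,0.0103],[-0.0001,-0.0002,0.0103],[-0.0001,-0.0002,0.0103],[-0.0001,-0.0002,0.0103],[-0.0001,-0.0002,0.0103],[-0.0001,-0.0002,0.0103],[-0.0001,-0.0002,0.0103],[-0.0001,-0.0002,0.0099],[0,0,0]],"twist":[[0,0,0],[0,0,0],[0,0,0],[0,0,0],[0,0,0],[0,0,0],[0,0,0],[0,0,0],[0,0,0]]}' ; python3 -m creep '{"delta_pos":[[0,0,0],[0,0,0],[0,0,0],[0,0,0],[0,0,0],[0,0,0],[0,0,0],[0,0,0]],"twist":[[0,0,0],[0,0,0],[0,0,0],[0,0,0],[0,0,0],[0,0,0],[0,0,0],[0,0,0]]}' 0
python3 - <<'E'
from h import *
o=get_obs();print(o["grasp_force"],o["width"])
c=np.array([577.8,-193.1,0]);u=np.array([.553,-.833,0]);k=np.array([0,0,1])
f=lambda d:T(d,-56.4,60,gx=-39)
a=plan(f(c+8*k),4);a=plan(f(c-60*u+25*k),12,a);plan(f(c-150*u+70*k),12,a)
E
```

```text
t: 5.45
ee_pos: [561.7, -168.9, 51.6]
orientation: [1.252, 2.344, -0.336]
ft_force: [0.1, -0.1, -0.1]
width: 87.9
grasp_force: 0.0
t: 6.12
ee_pos: [561.9, -168.8, 52.3]
orientation: [1.251, 2.343, -0.335]
ft_force: [-1.7, 2.6, 6.6]
width: 66.1
grasp_force: 30.0
29.970371425151825 66.14852343075925
dp [-8.00e-04 -5.00e-05 -1.62e-03] tw [0.047 0.045 0.037] n 4 maxdq [0.    0.004 0.001 0.012 0.002 0.012] err 0.0 q [-0.11  0.57  2.05 -1.19  0.43  0.39]
dp [ 0.00362  0.      -0.00373] tw [0. 0. 0.] n 12 maxdq [0.009 0.005 0.007 0.004 0.004 0.006] err 0.0 q [-0.    0.5   2.12 -1.16  0.47  0.46]
dp [ 0.00462  0.      -0.007  ] tw [0. 0. 0.] n 12 maxdq [0.017 0.012 0.008 0.016 0.012 0.002] err 0.0 q [ 0.18  0.37  2.2  -0.98  0.59  0.43]
```

```bash
python3 -m creep '{"delta_pos":[[-0.0005,0,-0.0009],[-0.001,0,-0.0017],[-0.001,0,-0.0017],[-0.001,0,-0.0017],[-0.0005,0,-0.0009],[0,0,0],[0,0,0]],"twist":[[0,0,0],[0,0,0],[0,0,0],[0,0,0],[0,0,0],[0,0,0],[0,0,0]]}'
python3 - <<'E'
from h import *
np.savez("pics/w2.npz",**camera_params("wrist"));im,d=get_image("wrist");cv2.imwrite("pics/w2.png",im[:,:,::-1][:250])
E
```

```text
t: 6.7
ee_pos: [561.6, -169.0, 59.5]
orientation: [1.252, 2.344, -0.335]
ft_force: [-0.6, -1.2, -4.7]
width: 65.9
grasp_force: 30.0
```

View pics/w2.png

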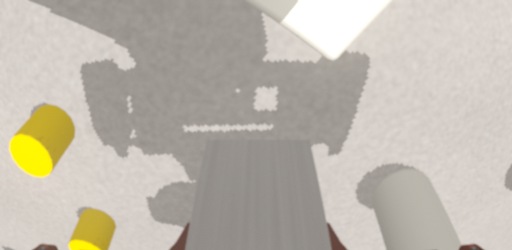

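The cup is lifted: the wrist force of about 4.7 N matches its weight, and its back stays centred between the fingers (bottom edge at row 139, columns 205–311). Now I back it out.

```bash
python3 -m creep '{"delta_pos":[[0.0018,0,-0.0018],[0.0036,0,-0.0037],[0.0036,0,-0.0037],[0.0036,0,-0.0037],[0.0036,0,-0.0037],[0.0036,0,-0.0037],[0.0036,0,-0.0037],[0.0036,0,-0.0037],[0.0036,0,-0.0037],[0.0036,0,-0.0037],[0.0036,0,-0.0037],[0.0036,0,-0.0037],[0.0018,0,-0.0018]],"twist":[[0,0,0],[0,0,0],[0,0,0],[0,0,0],[0,0,0],[0,0,0],[0,0,0],[0,0,0],[0,0,0],[0,0,0],[0,0,0],[0,0,0],[0,0,0]]}'
python3 -m creep '{"delta_pos":[[0.0046,0,-0.007],[0.0046,0,-0.007],[0.0046,0,-0.007],[0.0046,0,-0.007],[0.0046,0,-0.007],[0.0046,0,-0.007],[0.0046,0,-0.007],[0.0046,0,-0.007],[0.0046,0,-0.007],[0.0046,0,-0.007],[0.0046,0,-0.007],[0.0046,0,-0.007],[0.0023,0,-0.0035],[0,0,0],[0,0,0]],"twist":[[0,0,0],[0,0,0],[0,0,0],[0,0,0],[0,0,0],[0,0,0],[0,0,0],[0,0,0],[0,0,0],[0,0,0],[0,0,0],[0,0,0],[0,0,0],[0,0,0],[0,0,0]]}'
python3 - <<'E'
from h import *
C=[]
a,_=get_image("top");b,_=get_image("scene")
C=np.hstack([cv2.resize(a[160:260,210:335],(400,320)),cv2.resize(b[130:255,190:315],(400,320))])
cv2.imwrite("pics/c3.png",C[:,:,::-1])
E
```

```text
t: 7.83
ee_pos: [528.1, -118.9, 76.3]
orientation: [1.252, 2.344, -0.335]
ft_force: [0.8, 0.4, -4.1]
width: 65.9
grasp_force: 30.0
t: 9.08
ee_pos: [476.5, -41.4, 123.1]
orientation: [1.251, 2.344, -0.335]
ft_force: [0.6, -0.6, -4.5]
width: 66.0
grasp_force: 30.0
```

View pics/c3.png

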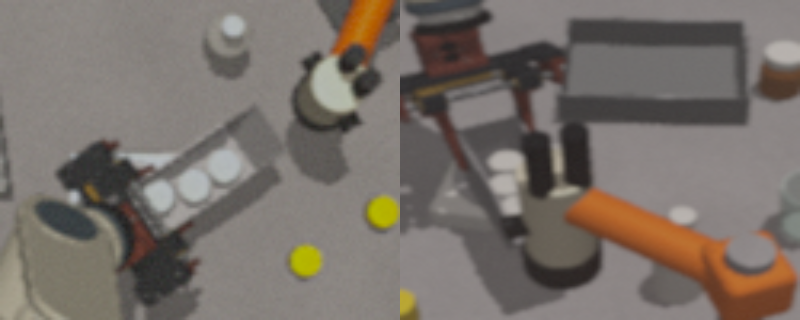

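All three spacers are visible in the cup (top-crop (160,195), (195,185), (225,167)), and it is clear of the microscope. I'll plan the transport and pour next.

```bash
cat > pour.py <<'E'
from h import *
def cup(lip,yaw,p):
    a=np.radians(yaw);u=np.array([np.cos(a),np.sin(a),0]);k=np.array([0,0,1.]);t=np.radians(p)
    return lip-109.3*(u*np.cos(t)-k*np.sin(t))-52.8*(k*np.cos(t)+u*np.sin(t))
def way(y,lz,p,off=45):
    a=np.radians(y);u=np.array([np.cos(a),np.sin(a),0]);L=np.array([587,242,0])-off*u+[0,0,lz]
    return T(cup(L,y,p),y,60,p,gx=-39)
E
python3 - <<'E'
from pour import *
for y in(-45,-56.4,-65):
    print(y);a=plan(way(y,145,0),20)
    a=plan(way(y,95,45),10,a);a=plan(way(y,78,65),8,a);a=plan(way(y,65,95),20,a)
E
```

```text
-45
dp [ 0.01392  0.01232 -0.00926] tw [-0.278  0.006 -0.487] n 20 maxdq [0.048 0.014 0.031 0.024 0.022 0.01 ] err 0.0 q [ 0.93  0.54  1.77 -0.62  1.01  0.53]
dp [-0.00486 -0.      -0.00421] tw [-0.   4.5 -0. ] n 10 maxdq [0.048 0.03  0.017 0.099 0.044 0.108] err 0.0 q [ 0.47  0.45  1.69  0.28  1.1  -0.46]
dp [-0.00395  0.      -0.00325] tw [ 0.   2.5 -0. ] n 8 maxdq [0.027 0.019 0.015 0.039 0.034 0.043] err 0.0 q [ 0.27  0.57  1.58  0.54  1.36 -0.73]
dp [-0.00233  0.      -0.00271] tw [ 0.   1.5 -0. ] n 20 maxdq [0.013 0.016 0.012 0.015 0.022 0.014] err 0.0 q [ 0.07  0.85  1.36  0.78  1.8  -0.9 ]
-56.4
dp [ 0.015    0.01249 -0.00988] tw [0.007 0.006 0.007] n 20 maxdq [0.053 0.02  0.043 0.031 0.029 0.016] err 0.0 q [ 0.9   0.62  1.62 -0.55  1.15  0.61]
dp [-0.00486  0.      -0.00421] tw [0.  4.5 0. ] n 10 maxdq [0.047 0.032 0.011 0.093 0.037 0.096] err 0.0 q [ 0.47  0.47  1.66  0.3   1.06 -0.27]
dp [-0.00395 -0.      -0.00325] tw [ 0.   2.5 -0. ] n 8 maxdq [0.028 0.015 0.008 0.045 0.029 0.049] err 0.0 q [ 0.26  0.55  1.61  0.61  1.26 -0.6 ]
dp [-0.00233 -0.      -0.00271] tw [-0.   1.5  0. ] n 20 maxdq [0.015 0.015 0.009 0.018 0.021 0.019] err 0.0 q [ 0.03  0.8   1.47  0.89  1.66 -0.86]
-65
dp [ 0.01574  0.01257 -0.0103 ] tw [0.223 0.006 0.379] n 20 maxdq [0.056 0.025 0.052 0.036 0.034 0.021] err 0.0 q [ 0.87  0.67  1.5  -0.5   1.25  0.67]
dp [-0.00486 -0.      -0.00421] tw [0.  4.5 0. ] n 10 maxdq [0.046 0.034 0.019 0.093 0.044 0.094] err 0.0 q [ 0.47  0.48  1.64  0.31  1.03 -0.12]
dp [-0.00395 -0.      -0.00325] tw [-0.   2.5  0. ] n 8 maxdq [0.028 0.012 0.003 0.049 0.025 0.053] err 0.0 q [ 0.26  0.54  1.64  0.66  1.18 -0.5 ]
dp [-0.00233 -0.      -0.00271] tw [ 0.   1.5 -0. ] n 20 maxdq [0.015 0.015 0.006 0.021 0.02  0.023] err 0.0 q [ 0.01  0.76  1.56  0.97  1.56 -0.84]
```

```bash
python3 -m creep '{"delta_pos":[[0.007,0.0062,-0.0046],[0.0139,0.0123,-0.0093],[0.0139,0.0123,-0.0093],[0.0139,0.0123,-0.0093],[0.0139,0.0123,-0.0093],[0.0139,0.0123,-0.0093],[0.0139,0.0123,-0.0093],[0.0139,0.0123,-0.0093],[0.0139,0.0123,-0.0093],[0.0139,0.0123,-0.0093],[0.0139,0.0123,-0.0093],[0.0139,0.0123,-0.0093],[0.0139,0.0123,-0.0093],[0.0139,0.0123,-0.0093],[0.0139,0.0123,-0.0093],[0.0139,0.0123,-0.0093],[0.0139,0.0123,-0.0093],[0.0139,0.0123,-0.0093],[0.0139,0.0123,-0.0093],[0.0139,0.0123,-0.0093]],"twist":[[-0.14,0,-0.24],[-0.28,0,-0.49],[-0.28,0,-0.49],[-0.28,0,-0.49],[-0.28,0,-0.49],[-0.28,0,-0.49],[-0.28,0,-0.49],[-0.28,0,-0.49],[-0.28,0,-0.49],[-0.28,0,-0.49],[-0.28,0,-0.49],[-0.28,0,-0.49],[-0.28,0,-0.49],[-0.28,0,-0.49],[-0.28,0,-0.49],[-0.28,0,-0.49],[-0.28,0,-0.49],[-0.28,0,-0.49],[-0.28,0,-0.49],[-0.28,0,-0.49]]}'
python3 -m creep '{"delta_pos":[[0.007,0.0062,-0.0046],[0,0,0],[0,0,0]],"twist":[[-0.14,0,-0.24],[0,0,0],[0,0,0]]}'
python3 - <<'E'
from pour import *
y=-45;print(way(y,145,0)[0]);a=plan(way(y,95,45),12)
a=plan(way(y,78,65),12,a);a=plan(way(y,65,95),20,a)
E
```

```text
t: 10.85
ee_pos: [457.3, 363.0, 143.4]
orientation: [1.015, 2.441, -0.274]
ft_force: [-0.3, -0.5, -4.9]
width: 65.8
grasp_force: 30.0
t: 11.1
ee_pos: [455.9, 371.7, 143.8]
orientation: [1.009, 2.442, -0.273]
ft_force: [0.3, 0.1, -4.9]
width: 65.9
grasp_force: 30.0
[457.03377362 371.96622638 143.74551733]
dp [-4.09e-03  7.00e-05 -3.52e-03] tw [-0.005  3.762  0.009] n 12 maxdq [0.041 0.025 0.014 0.083 0.037 0.09 ] err 0.0 q [ 0.47  0.45  1.69  0.28  1.1  -0.46]
dp [-0.00262 -0.      -0.00219] tw [-0.     1.667 -0.   ] n 12 maxdq [0.018 0.012 0.01  0.026 0.023 0.029] err 0.0 q [ 0.27  0.57  1.58  0.54  1.36 -0.73]
dp [-0.00233 -0.      -0.00271] tw [ 0.   1.5 -0. ] n 20 maxdq [0.013 0.016 0.012 0.015 0.022 0.014] err 0.0 q [ 0.07  0.85  1.36  0.78  1.8  -0.9 ]
```

```bash
python3 -m creep '{"delta_pos":[[-0.0041,0,-0.0035],[-0.0041,0,-0.0035],[-0.0041,0,-0.0035],[-0.0041,0,-0.0035],[-0.0041,0,-0.0035],[-0.0041,0,-0.0035],[-0.0041,0,-0.0035],[-0.0041,0,-0.0035],[-0.0041,0,-0.0035],[-0.0041,0,-0.0035],[-0.0041,0,-0.0035],[-0.0041,0,-0.0035]],"twist":[[0,3.75,0],[0,3.75,0],[0,3.75,0],[0,3.75,0],[0,3.75,0],[0,3.75,0],[0,3.75,0],[0,3.75,0],[0,3.75,0],[0,3.75,0],[0,3.75,0],[0,3.75,0]]}'
python3 -m creep '{"delta_pos":[[-0.0026,0,-0.0022],[-0.0026,0,-0.0022],[-0.0026,0,-0.0022],[-0.0026,0,-0.0022],[-0.0026,0,-0.0022],[-0.0026,0,-0.0022],[-0.0026,0,-0.0022],[-0.0026,0,-0.0022],[-0.0026,0,-0.0022],[-0.0026,0,-0.0022],[-0.0026,0,-0.0022],[-0.0026,0,-0.0022],[0,0,0]],"twist":[[0,1.67,0],[0,1.67,0],[0,1.67,0],[0,1.67,0],[0,1.67,0],[0,1.67,0],[0,1.67,0],[0,1.67,0],[0,1.67,0],[0,1.67,0],[0,1.67,0],[0,1.67,0],[0,0,0]]}'
python3 - <<'E'
from pour import *
a=plan(way(-45,65,95),20)
im,_=get_image("scene");cv2.imwrite("pics/s4.png",cv2.resize(im[80:205,190:330],(672,600))[:,:,::-1])
E
```

```text
t: 12.1
ee_pos: [484.7, 341.2, 192.7]
orientation: [-1.107, -2.675, -0.144]
ft_force: [-0.4, -0.5, -5.8]
width: 65.8
grasp_force: 30.0
t: 13.18
ee_pos: [513.6, 314.8, 203.2]
orientation: [-0.98, -2.364, -0.308]
ft_force: [0.2, -0.6, -4.2]
width: 65.7
grasp_force: 30.0
dp [-2.28e-03  2.00e-05 -2.66e-03] tw [-0.002  1.498 -0.002] n 20 maxdq [0.013 0.016 0.011 0.015 0.022 0.014] err 0.0 q [ 0.07  0.85  1.36  0.78  1.8  -0.9 ]
```

View pics/s4.png

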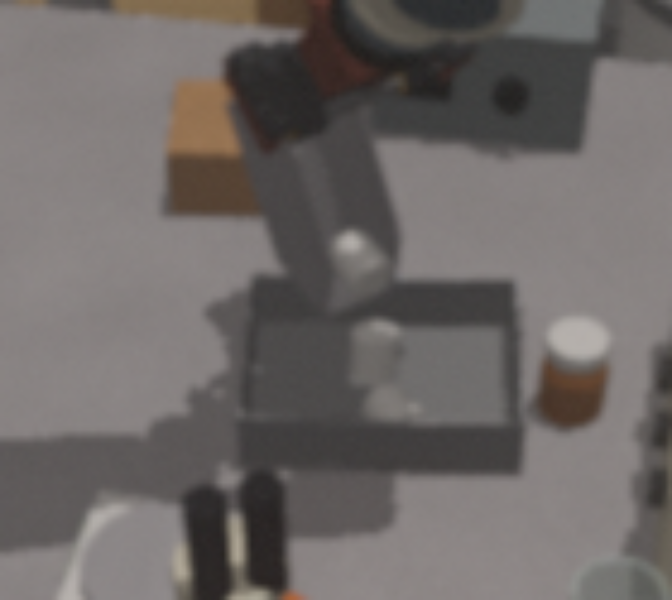

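Two spacers are already in the tray (at (378,350) and (390,400)), and the third is at the cup's lip (355,260). I continue tipping.

```bash
python3 -m creep '{"delta_pos":[[-0.0023,0,-0.0027],[-0.0023,0,-0.0027],[-0.0023,0,-0.0027],[-0.0023,0,-0.0027],[-0.0023,0,-0.0027],[-0.0023,0,-0.0027],[-0.0023,0,-0.0027],[-0.0023,0,-0.0027],[-0.0023,0,-0.0027],[-0.0023,0,-0.0027],[-0.0023,0,-0.0027],[-0.0023,0,-0.0027],[0,0,0],[0,0,0],[0,0,0],[0,0,0],[0,0,0],[0,0,0]],"twist":[[0,1.5,0],[0,1.5,0],[0,1.5,0],[0,1.5,0],[0,1.5,0],[0,1.5,0],[0,1.5,0],[0,1.5,0],[0,1.5,0],[0,1.5,0],[0,1.5,0],[0,1.5,0],[0,0,0],[0,0,0],[0,0,0],[0,0,0],[0,0,0],[0,0,0]]}'
python3 - <<'E'
from pour import *
im,_=get_image("scene");a=im[80:205,190:330];im2,_=get_image("top");b=im2[140:240,150:262]
cv2.imwrite("pics/s5.png",np.hstack([cv2.resize(a,(400,357)),cv2.resize(b,(400,357))])[:,:,::-1])
E
```

```text
t: 14.73
ee_pos: [542.4, 286.3, 209.0]
orientation: [-0.86, -2.082, -0.428]
ft_force: [0.3, 0.4, -2.4]
width: 65.9
grasp_force: 30.0
```

View pics/s5.png

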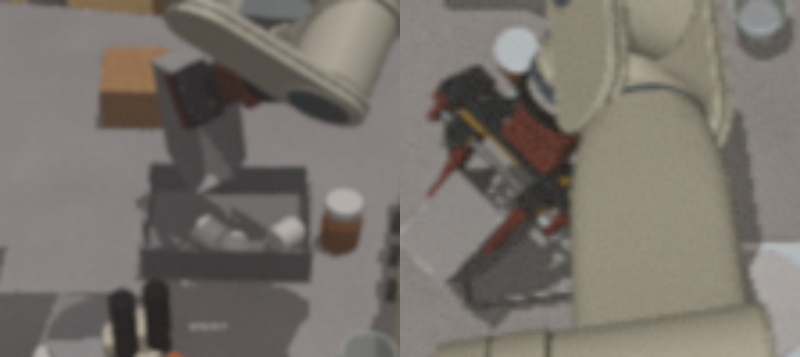

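All three spacers are in the tray (left crop (210,230), (235,238), (287,232)), and the wrist force of 2.4 N matches the empty cup. Next I un-tip and return.

```bash
python3 - <<'E'
from pour import *
a=plan(way(-45,105,45),8);a=plan(way(-45,155,0),9,a)
a=plan(T((467,2.5,105),-58,60,gx=-39),15,a);a=plan(T((467,2.5,50),-58,60,gx=-39),8,a)
E
```

```text
dp [7.84e-03 4.00e-05 6.81e-03] tw [-0.005 -4.737  0.011] n 8 maxdq [0.052 0.047 0.032 0.072 0.066 0.079] err 0.0 q [ 0.47  0.44  1.68  0.28  1.12 -0.45]
dp [0.005   0.      0.00511] tw [-0. -5.  0.] n 9 maxdq [0.054 0.032 0.018 0.108 0.048 0.117] err 0.0 q [ 0.93  0.52  1.77 -0.62  1.02  0.52]
dp [-0.01539 -0.01476  0.00867] tw [0.433 0.    0.751] n 15 maxdq [0.048 0.018 0.034 0.016 0.02  0.013] err 0.0 q [ 0.38  0.29  2.18 -0.81  0.75  0.45]
dp [ 0.00344 -0.       0.00595] tw [0. 0. 0.] n 8 maxdq [0.    0.016 0.004 0.019 0.013 0.024] err 0.0 q [ 0.38  0.41  2.2  -0.94  0.65  0.62]
```

```bash
python3 -m creep '{"delta_pos":[[0.0078,0,0.0068],[0.0078,0,0.0068],[0.0078,0,0.0068],[0.0078,0,0.0068],[0.0078,0,0.0068],[0.0078,0,0.0068],[0.0078,0,0.0068],[0.0078,0,0.0068],[0.005,0,0.0051],[0.005,0,0.0051],[0.005,0,0.0051],[0.005,0,0.0051],[0.005,0,0.0051],[0.005,0,0.0051],[0.005,0,0.0051],[0.005,0,0.0051],[0.005,0,0.0051],[0,0,0]],"twist":[[0,-4.74,0],[0,-4.74,0],[0,-4.74,0],[0,-4.74,0],[0,-4.74,0],[0,-4.74,0],[0,-4.74,0],[0,-4.74,0],[0,-5,0],[0,-5,0],[0,-5,0],[0,-5,0],[0,-5,0],[0,-5,0],[0,-5,0],[0,-5,0],[0,-5,0],[0,0,0]]}'
python3 -m creep '{"delta_pos":[[-0.0077,-0.0074,0.0043],[-0.0154,-0.0148,0.0087],[-0.0154,-0.0148,0.0087],[-0.0154,-0.0148,0.0087],[-0.0154,-0.0148,0.0087],[-0.0154,-0.0148,0.0087],[-0.0154,-0.0148,0.0087],[-0.0154,-0.0148,0.0087],[-0.0154,-0.0148,0.0087],[-0.0154,-0.0148,0.0087],[-0.0154,-0.0148,0.0087],[-0.0154,-0.0148,0.0087],[-0.0154,-0.0148,0.0087],[-0.0154,-0.0148,0.0087],[-0.0154,-0.0148,0.0087],[-0.0077,-0.0074,0.0043],[0,0,0],[0,0,0]],"twist":[[0.22,0,0.38],[0.43,0,0.75],[0.43,0,0.75],[0.43,0,0.75],[0.43,0,0.75],[0.43,0,0.75],[0.43,0,0.75],[0.43,0,0.75],[0.43,0,0.75],[0.43,0,0.75],[0.43,0,0.75],[0.43,0,0.75],[0.43,0,0.75],[0.43,0,0.75],[0.43,0,0.75],[0.22,0,0.38],[0,0,0],[0,0,0]]}'
python3 - <<'E'
from pour import *
plan(T((467,2.5,52),-58,60,gx=-39),8)
cp=camera_params("wrist");np.savez("pics/w5.npz",**cp)
im,d=get_image("wrist");a,_=get_image("top");sc,_=get_image("scene")
# balance corner + pan from wrist etc
C=np.zeros((590,780,3),np.uint8)
C[:310,:410]=cv2.resize(im[:250,90:420],(410,310))
C[:310,410:780]=cv2.resize(a[165:265,200:320],(370,310));C[310:590,:410]=cv2.resize(sc[110:250,170:375],(410,280))
cv2.imwrite("pics/c6.png",C[:,:,::-1])
E
```

```text
t: 16.33
ee_pos: [454.0, 372.1, 151.1]
orientation: [1.005, 2.444, -0.276]
ft_force: [-1.1, -1.0, -3.2]
width: 66.1
grasp_force: 30.0
t: 17.83
ee_pos: [451.7, 25.5, 156.7]
orientation: [1.293, 2.328, -0.343]
ft_force: [-0.2, 0.7, -2.1]
width: 65.7
grasp_force: 30.0
dp [3.53e-03 9.00e-05 5.64e-03] tw [ 0.011 -0.005 -0.015] n 8 maxdq [0.001 0.016 0.003 0.018 0.012 0.023] err 0.0 q [ 0.38  0.41  2.2  -0.94  0.66  0.62]
```

View pics/c6.png

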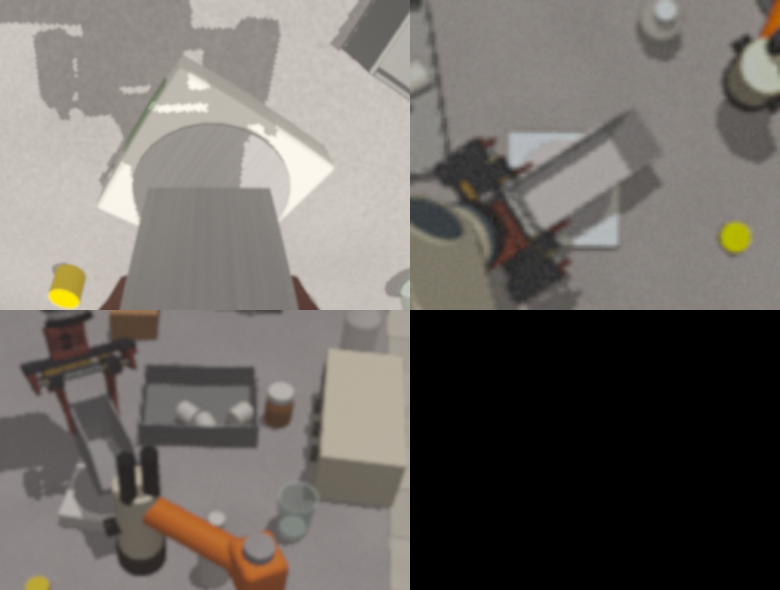

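The view shows the three spacers in the tray, the pan ahead in the wrist view, and the cup held upright. I check the balance centre and the cup's bottom edge (wrist pixels (209,151.6) to (307.5,151.6)).

```bash
python3 - <<'E'
from pour import *
np.set_printoptions(precision=1,suppress=True)
cp=np.load("pics/w5.npz")
b=fish(cp,[(168.9,167),(358.2,135.5),(237.4,44.4)],34);print(b,b[:2].mean(0),np.linalg.norm(b[0]-b[1]))
o=get_obs();p,R=o["ee_pos"],Ro.from_rotvec(o["orientation"])
u=np.array([np.cos(np.radians(-58)),np.sin(np.radians(-58)),0])
for z in(90,95,100,105,110,115):
    w=fish(cp,[(209.2,151.6),(307.5,151.6)],z);m=w.mean(0);print(z,np.linalg.norm(w[0]-w[1]),m,"pred back mid",(p-T((0,0,0),-58,60,gx=-39)[0]-65*u),"along diff",(m-(p-T((0,0,0),-58,60,gx=-39)[0]))@u)
E
```

```text
[[399.6 -61.7  34. ]
 [536.8  70.   34. ]
 [398.5  82.9  34. ]] [468.2   4.1  34. ] 190.23408196633542
90 71.12640770736893 [444.6  38.9  90. ] pred back mid [433.2  57.  104.8] along diff -43.55174981895607
95 69.03075272301487 [442.6  42.1  95. ] pred back mid [433.2  57.  104.8] along diff -47.387855184951476
100 66.93509773866086 [440.5  45.4 100. ] pred back mid [433.2  57.  104.8] along diff -51.22396055094685
105 64.83944275430684 [438.5  48.6 105. ] pred back mid [433.2  57.  104.8] along diff -55.06006591694225
110 62.74378776995284 [436.4  51.8 110. ] pred back mid [433.2  57.  104.8] along diff -58.89617128293766
115 60.64813278559888 [434.4  55.1 115. ] pred back mid [433.2  57.  104.8] along diff -62.73227664893304
```

```bash
cat > tilt.py <<'E'
from pour import *
def wcloud(cp,d):
    K=cp["camera_matrix"];E=cp["extrinsics"];v,u=np.mgrid[:384,:512]
    r=np.stack([(u-K[0,2]),(v-K[1,2])],-1)/K[0,0];t=np.linalg.norm(r,axis=-1,keepdims=True)+1e-9
    ray=np.concatenate([r/t*np.sin(t),np.cos(t)],-1);P=ray/ray[...,2:]*d[...,None]
    return P@E[:3,:3].T+E[:3,3]
def measure():
    cp=camera_params("wrist");o=get_obs();im,d=get_image("wrist");P=wcloud(cp,d)
    s=P[165:235,225:290].reshape(-1,3);m=np.median(s,0)
    for _ in range(3):
        c=s.mean(0);n=np.linalg.svd(s-c)[2][2];s=s[abs((s-c)@n)<4]
    n=n*np.sign(n[0]);print("plane n",np.round(n,3),"pt",np.round(c,1),len(s),"yaw",np.degrees(np.arctan2(n[1],n[0])),"spout-up deg",np.degrees(np.arcsin(n[2])))
    return P,d,c,n
if __name__=="__main__":
    P,d,c,n=measure()
    col=P[100:240,255];print(np.round(col[::12],0).tolist())
E
python3 tilt.py; python3 - <<'E'
from h import *
cp=np.load("pics/w2.npz")
for z in(5,8,12): w=fish(cp,[(205,139),(311,139)],z);print(z,np.linalg.norm(w[0]-w[1]),w.mean(0))
a=np.radians(-56.4);print(np.array([577.8,-193.1])-65*np.array([np.cos(a),np.sin(a)]))
E
```

```text
plane n [ 0.529 -0.842  0.102] pt [436.5  51.9 149.4] 3965 yaw -57.867366573849765 spout-up deg 5.845084517913164
[[434.0, 52.0, 40.0], [439.0, 44.0, 45.0], [446.0, 34.0, 43.0], [452.0, 24.0, 45.0], [459.0, 12.0, 44.0], [437.0, 48.0, 113.0], [437.0, 49.0, 126.0], [436.0, 50.0, 138.0], [436.0, 51.0, 148.0], [435.0, 52.0, 157.0], [435.0, 53.0, 166.0], [434.0, 53.0, 174.0]]
5 68.85031372843454 [ 542.84322574 -139.57943539    5.        ]
8 67.53533220752205 [ 541.66267034 -137.82488156    8.        ]
12 65.7820235129721 [ 540.08859648 -135.48547645   12.        ]
[ 541.8295493  -138.96011935]
```

The cup pivoted about 6° spout-up in the grip during the pour. I'll correct for that with a tool twist, shift over the pan centre, and measure again.

```bash
python3 - <<'E'
from h import *
o=get_obs();R=Ro.from_rotvec(o["orientation"])
plan((np.array([449.6,31.8,125]),R*Ro.from_euler("y",5.8,degrees=True)),5)
E
```

```text
dp [0.00383 0.0001  0.00504] tw [-0.    1.16 -0.  ] n 5 maxdq [0.011 0.009 0.    0.021 0.019 0.023] err 0.0 q [ 0.32  0.33  2.18 -0.72  0.65  0.34]
```

```bash
python3 -m creep '{"delta_pos":[[0.0038,0.0001,0.005],[0.0038,0.0001,0.005],[0.0038,0.0001,0.005],[0.0038,0.0001,0.005],[0.0038,0.0001,0.005],[0,0,0],[0,0,0]],"twist":[[0,1.16,0],[0,1.16,0],[0,1.16,0],[0,1.16,0],[0,1.16,0],[0,0,0],[0,0,0]]}'
python3 tilt.py;  python3 - <<'E'
from tilt import *
P,d,c,n=measure()
# bottom edge: lowest plane points within 4mm of plane, central columns; lateral extent near bottom
on=(abs((P-c)@n)<4)&(P[...,2]>60)&(P[...,2]<200);on[:, :190]=0;on[:,330:]=0
v=np.where(on[:,250:265].any(1))[0];print("bottom row",v.min(),P[v.min(),258],P[v.min()+3,258])
r=v.min()+3;uu=np.where(on[r])[0];print(uu.min(),uu.max(),P[r,uu.min()],P[r,uu.max()])
E
```

```text
t: 18.62
ee_pos: [448.9, 30.5, 124.7]
orientation: [1.336, 2.413, -0.287]
ft_force: [0.1, 0.1, -3.9]
width: 65.8
grasp_force: 30.0
plane n [ 0.53  -0.848  0.002] pt [433.1  55.9 120. ] 3289 yaw -57.992467636743484 spout-up deg 0.12360204589321117
[[421.0, 73.0, 34.0], [426.0, 64.0, 33.0], [432.0, 55.0, 32.0], [434.0, 51.0, 44.0], [439.0, 43.0, 45.0], [432.0, 55.0, 83.0], [432.0, 56.0, 98.0], [432.0, 55.0, 108.0], [432.0, 55.0, 119.0], [432.0, 55.0, 129.0], [432.0, 55.0, 138.0], [433.0, 55.0, 145.0]]
plane n [ 0.531 -0.847 -0.003] pt [433.3  56.  120.9] 4542 yaw -57.91061178687542 spout-up deg -0.16503704790810209
bottom row 151 [433.7848323   56.21409264  72.91833535] [433.52231726  56.62966403  77.45118239]
208 307 [405.63810234  38.79763757  76.49825111] [460.93142881  73.7821971   76.98708772]
```

```bash
python3 -m creep '{"delta_pos":[[0.0019,0.0001,0.0035],[0.0019,0.0001,0.0035],[0.0019,0.0001,0.0035],[0.0019,0.0001,0.0035],[0.0019,0.0001,0.0035],[0.0019,0.0001,0.0035],[0,0,0],[0,0,0],[0,0,0]],"twist":[[0,0,0],[0,0,0],[0,0,0],[0,0,0],[0,0,0],[0,0,0],[0,0,0],[0,0,0],[0,0,0]]}'
for i in 1 2 3; do python3 -m creep '{"delta_pos":[[0.0004,0,0.0009],[0,0,0],[0,0,0]],"twist":[[0,0,0],[0,0,0],[0,0,0]]}' | grep -E "ee_pos|ft_f"; done; python3 tilt.py | head -1
```

```text
t: 19.47
ee_pos: [448.7, 32.7, 101.3]
orientation: [1.335, 2.413, -0.286]
ft_force: [-0.3, 0.7, -3.2]
width: 65.8
grasp_force: 30.0
ee_pos: [448.7, 32.7, 100.4]
ft_force: [0.5, 0.0, -3.5]
ee_pos: [448.7, 32.7, 99.3]
ft_force: [0.5, 0.4, -3.5]
ee_pos: [448.6, 32.7, 98.3]
ft_force: [0.2, -0.5, -3.1]
plane n [ 0.531 -0.847  0.002] pt [432.8  58.1  93.7] 3324 yaw -57.89596498693462 spout-up deg 0.1371879733423765
```

```bash
for i in 1 2 3; do python3 -m creep '{"delta_pos":[[0.0004,0,0.0009],[0,0,0],[0,0,0]],"twist":[[0,0,0],[0,0,0],[0,0,0]]}' | grep -E "ee_pos|ft_f"; done; python3 tilt.py | head -1
```

```text
ee_pos: [448.6, 32.7, 97.3]
ft_force: [-0.1, -0.5, -2.6]
ee_pos: [449.0, 32.6, 96.9]
ft_force: [-0.7, -0.6, 4.6]
ee_pos: [449.3, 32.5, 96.6]
ft_force: [-3.7, 1.9, 15.2]
plane n [ 0.531 -0.847 -0.   ] pt [433.5  57.9  92.5] 4440 yaw -57.909040839319864 spout-up deg -0.01213824155574972
```

In contact and level. I relieve the pressure, release and retreat.

```bash
python3 -m creep '{"delta_pos":[[-0.0006,0,-0.0012],[0,0,0],[0,0,0]],"twist":[[0,0,0],[0,0,0],[0,0,0]]}' | grep ft_f; python3 -m creep '{"delta_pos":[[0,0,0],[0,0,0],[0,0,0],[0,0,0],[0,0,0],[0,0,0]],"twist":[[0,0,0],[0,0,0],[0,0,0],[0,0,0],[0,0,0],[0,0,0]]}' 1
python3 -m creep '{"delta_pos":[[0,0,-0.004],[0,0,-0.008],[0,0,-0.012],[0,0,-0.012],[0,0,-0.016],[0,0,-0.016],[0,0,-0.02],[0,0,-0.02],[0,0,-0.02],[0,0,-0.02],[0,0,-0.02],[0,0,-0.01],[0,0,0]],"twist":[[0,0,0],[0,0,0],[0,0,0],[0,0,0],[0,0,0],[0,0,0],[0,0,0],[0,0,0],[0,0,0],[0,0,0],[0,0,0],[0,0,0],[0,0,0]]}'
python3 - <<'E'
from h import *
a,_=get_image("top");sc,_=get_image("scene");w,_=get_image("wrist")
C=np.zeros((590,780,3),np.uint8)
C[:310,:410]=cv2.resize(w[:250,90:420],(410,310))
C[:310,410:780]=cv2.resize(a[165:265,200:320],(370,310));C[310:590,:410]=cv2.resize(sc[110:250,170:375],(410,280))
C[310:590,410:780]=cv2.resize(a[130:240,140:285],(370,280))
cv2.imwrite("pics/c7.png",C[:,:,::-1])
E
```

```text
ft_force: [-0.8, 1.3, 1.0]
t: 21.82
ee_pos: [448.8, 32.7, 96.7]
orientation: [1.335, 2.413, -0.286]
ft_force: [-0.2, -0.6, -0.0]
width: 87.7
grasp_force: 0.0
t: 22.9
ee_pos: [410.4, 95.8, 261.5]
orientation: [1.334, 2.412, -0.279]
ft_force: [0.0, -0.1, 0.4]
width: 88.1
grasp_force: 0.0
```

View pics/c7.png

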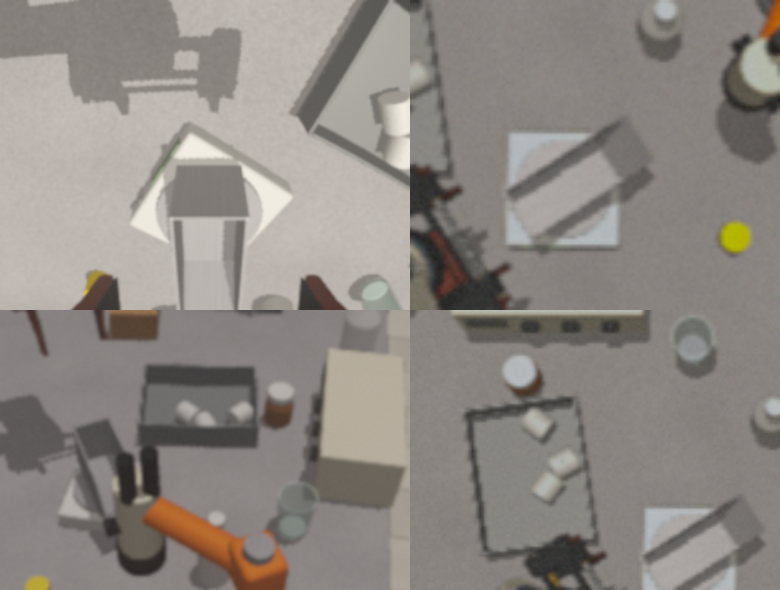

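The empty cup stands upright on the pan (top crop (565,190)) with nothing touching it. All three spacers lie in the tray ((537,423), (565,462), (547,487)), and the bystanders are in place.

```bash
python3 -c "
from workcell import *
print(close_job())"
```

```text
the job is handed in; nothing more can be done
None
```

The job is handed in: all three spacers are in the grey tray, the empty cup stands upright on the middle of the balance pan with the gripper clear, and the microscope and bystanders were not touched (about 23 s of the 67 s used).

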